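Swing the clamp over the reference block and screw it down tight

TASK

The steel reference block lies ready on the seat of the blue swing clamp. Swing the clamp's arm clockwise (seen from above) over the block until it meets its stop, then screw the knurled knob down clockwise, regrasping as often as needed, until the pad stops tight on the block and the block is held firmly, and let go. Leave the block on its seat, and do not shift or topple the dark pin and the grease tin standing nearby.

Things in the scene. Friction and masses are not known exactly. Their poses are not given: they have to be found in the camera images.
- clamp: Swing clamp, bolted down: blue base plate 200 x 120 x 16 mm, origin at the centre of its underside, z up. A dark column (axis 50 mm along the base's +x) carries the grey arm; the round steel seat (axis 45 mm along the base's -x, top 26 mm up, low rim 3 mm higher round it) carries the block.
- clamp_arm (a joint): Angle (rad) of the grey arm about the column; 0 = home at its stop, screw over the middle of the seat; positive = swung out anticlockwise seen from above. At 0 it points along the base's -x. Column to screw axis 95 mm. Arm top 104 mm up (brass collar at the screw 108 mm), widest 38 mm at the screw. Stiff: about 2.6 N pushed at the knob; stays where left.
- knob_center (a point): Centre of the dark knurled round knob on top of the vertical screw: 44 mm diameter, 32 mm high, on a 14 mm spindle with 17 mm (tight) to 27 mm free below it down to the arm's collar. Swings with the arm. Each radian clockwise from above lowers it 2 mm (12.6 mm a turn); friction about 0.1 N m, more once tight; stays where left. White line: its x axis.
- clamp_pad: Brass pressure pad at the foot of the screw, 26 mm diameter; does not turn with the knob; origin at the middle of its underside, always 100 mm below knob_center. Starts 6 to 10 mm above the block, so the knob turns about 3 to 5 rad, then stops within a fraction of a turn; about 0.3 N m on the knob holds the block firmly.
- block_center (a point): Centre of the round steel reference block, 65 mm diameter, 15 mm thick, lying loose on the seat within its rim.
- pin_center (a point): Centre of a dark turned steel pin standing upright on the bench, 25 mm diameter, 63 mm high; a bystander.
- block: The same block; origin at the centre of its underside, z up.
- pin: The same pin; origin at the centre of its underside, z up.
- tin_center (a point): Centre of a round tin of grease (green, silvery lid), 64 mm diameter, 31 mm high; a bystander.
Not all that is in view belongs to the job. What is shaped like the block but brown or turquoise is not meant.

How it is judged:
By the outcome, as a careful person would: the job done as asked, in the order asked, and still so for the second after the job is handed in, with the robot touching nothing.
It also fails if it takes over 61 s, if anything falls off the work surface, if the arm or the gripper's body presses on something with over 40 N, if the wrist force passes 120 N, or if a joint passes its speed limit or range.

ROBOT

A 7-joint arm with a two-finger parallel gripper is mounted at the origin on a cart in front of the work surface, level with it; the furniture and walls round the work are solid. World frame = base frame: x ahead of the robot, y to its left, z up, the work surface at z = 0. Lengths are in m, angles in rad, forces in N, time in s.
With the tool pointing down it reaches from about 0.4 to 0.875 m from the base axis. Payload 19.3 kg.
Tool frame: the origin (TCP) lies on the centre line of the jaws, within the pads' length; the fingertips stand 14 mm ahead of it and the grasp point (between the pads) lies 5 mm behind it; x points along the fingers, y is the direction in which the jaws open and shut, and the axes are right-handed (so a half turn about x gives the same grasp; the last joint's range is limited). The gripper opens to 85 mm and grips with 20 to 120 N. Pads are 22 mm wide; open, the fingers measure 114 mm over their backs; the gripper's body (76 mm by 85 mm) begins 54 mm behind the grasp point. The pads swing forward as they close: fully open they stand 13 mm farther back than shut.
Start: joints at [-1.381, 0.521, -0.036, 1.599, 0.021, 1.021, -0.113], TCP at [0.161, 0.604, 0.213] pointing down, gripper open.
Joint ranges: [-2.91, 2.91], [-0.3, 2.13], [-1.5, 1.42], [0.17, 2.43], [-1.26, 4.41], [0.16, 1.93], [-2.52, 2.52]. Speed limits (rad/s): [1.89, 1.89, 2.39, 2.39, 3.01, 3.01, 3.01].

INTERFACE

Orientations are given as [roll, pitch, yaw] about the fixed x, y, z axes, in that order (R = Rz(yaw) Ry(pitch) Rx(roll)).
In Python, from workcell import monitor, optics, bot gives the robot as it stands.
- The arm moves only by the tool arm_command, never from a script. Its arguments are lists of equal length, an entry for each row: "delta_pos": the shift along the tool's x, y, z as a fraction of full scale, a list of three; "rotation": the turn, a rotation vector about the tool's x, y, z as a fraction of full scale, a list of three. In form: {"delta_pos": [[dx, dy, dz], ...], "rotation": [[wx, wy, wz], ...]}. A call has 1 to 10 rows; each row shifts and turns the pose as measured when the row begins, along the tool's axes as they then stand; what a row does not reach is not made up. Full scale, the value 1, is 30 mm for a shift and 6 degrees for a turn. A row lasts 1/10 s, in which the tool goes at most 50 mm and 8.59 degrees, less where a joint would pass 70% of its speed; a pose out of reach is approached as far as the arm can. A call with a number of a shift or a turn outside -1 to 1 is refused whole. A call with a gripper value outside its range is refused whole. "gripper" is the closure, from -1 (fully open) to 1 (shut), so that 0 is half open, set as the call begins (left out, the last holds). The fingers move at their own pace and stop on an object; "grip_force" is the grip in N (left out, the last holds). Time passes only in rows, so rows that do not move let the fingers close. It gives the time, the measured TCP pose, the force and the opening at its end, in the units of the state.
- monitor.observe(): the state, without advancing time (a new reading comes with each control period).
- optics.grab_frame(name): name is "scene" or "top"; returns the picture (480x640x3 uint8, red, green, blue); there is no depth.
- optics.camera_params(name): a dict with "fx", "fy", "cx", "cy" (pixels), "dist_coeffs" ([k1, k2, p1, p2, k3] as OpenCV has them; the pictures are not rectified), "origin" and "rotation" of the camera in the world. Camera axes: x right, y down, z forward; pixel columns grow to the right and rows downward; lengths in m; the calibration is good to about 2 mm. A picture is of the moment at which its call begins. camera_params takes no time and is no camera call.
- bot.job_done(): hands the job in, once; it reports no verdict.
The state is a dict: "clock": time; "qpos": joint angles; "qd": joint speeds; "joint_efforts": joint torques, N m; "position": TCP position; "tool_rot": TCP orientation; "force": force on the tool from outside, world axes, zero at the start; "moment": the same for the moment, N m; "grip_width": finger opening in m.
Only numpy, scipy, OpenCV 4.12 (cv2) and the standard library are available. Lean on these libraries where they do the work, as an engineer would, in place of code of your own. Each camera call takes 0.05 s, during which the arm holds its last target. There are 200 camera calls.

## Working session

There is one attempt and no reset: what is moved stays moved. The work goes in short steps, Python scripts to look and compute and a tool call to move; the robot and the scene stay as the last step left them, time stands still between calls to the robot, and variables do not carry over. Pictures are saved under pics/ and viewed, about 8 in all and at most 12, crops included, and the job is handed in when it is done.

Besides the shell and the picture viewer there is one more tool, called after "Call:" in YAML: its name, and indented under it one key for each argument. arm_command: Moves the arm, as the interface text tells. Its arguments: {"type":"object","properties":{"delta_pos":{"type":"array","items":{"type":"array","items":{"type":"number"}}},"rotation":{"type":"array","items":{"type":"array","items":{"type":"number"}}},"gripper":{"type":"number"},"grip_force":{"type":"number"}},"required":["delta_pos","rotation"]}

```bash
mkdir -p pics; ls; python3 - <<'E'
from workcell import monitor, optics, bot
import cv2
s=monitor.observe(); print(s)
for n in("scene","top"):
    f=optics.grab_frame(n); cv2.imwrite(f"pics/{n}0.png",f[:,:,::-1]); print(n,optics.camera_params(n))
E
```

```text
pics
{'clock': 0.0, 'qpos': array([-1.38121304,  0.5220017 , -0.03636372,  1.59999687,  0.02121478,
        1.0211141 , -0.11281487]), 'qd': array([ 0.00088094,  0.00120988, -0.00039828, -0.00051284, -0.00077662,
       -0.00024855,  0.00032216]), 'joint_efforts': array([-2.43836685e-04, -9.27102470e+01,  1.97963074e+00, -3.69926548e+01,
        1.77622325e-02,  8.24775430e-03, -2.79341043e-05]), 'position': array([0.16047295, 0.60367573, 0.21233701]), 'tool_rot': array([-1.50369315,  1.56966185, -1.76346225]), 'force': array([-0.29427938,  0.4840943 , -0.70546578]), 'moment': array([0.01474228, 0.03429766, 0.03244429]), 'grip_width': 0.0853796958704841}
scene {'fx': 617.439044431851, 'fy': 617.439044431851, 'cx': 315.42561442157245, 'cy': 243.3818026570554, 'dist_coeffs': array([0.0752923, 0.       , 0.       , 0.       , 0.       ]), 'origin': array([ 0.02477175, -0.42083746,  1.04133394]), 'rotation': array([-2.4247845 , -0.00394653, -0.74760106])}
top {'fx': 460.8654086224177, 'fy': 460.8654086224177, 'cx': 312.8193641770101, 'cy': 238.6532589581525, 'dist_coeffs': array([-0.08607723,  0.        ,  0.        ,  0.        ,  0.        ]), 'origin': array([0.44732013, 0.19327891, 0.97227477]), 'rotation': array([-2.9886418 , -0.0270105 , -1.59711443])}
```

View pics/scene0.png

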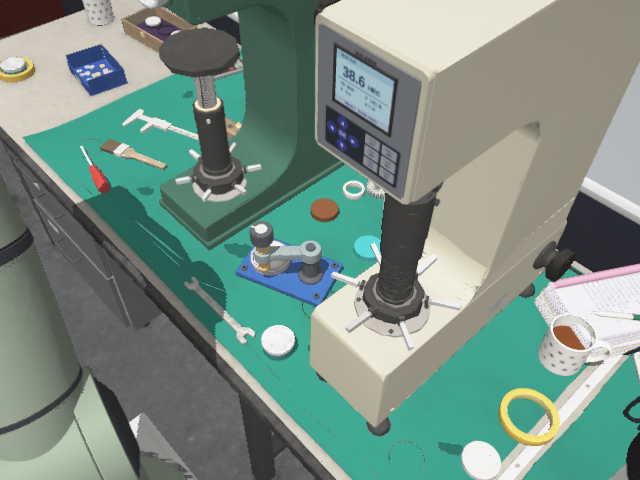

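View pics/top0.png

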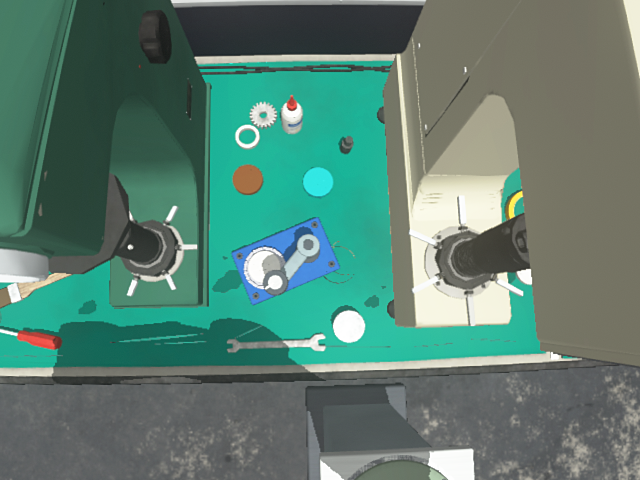

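The scene view shows the clamp at about (290,270), with the knob at (262,235) and the column at (312,255). In the top view the knob is at about (273,284), the column at (308,245), the tin at (349,326) and the pin at (346,145). The brown (248,180) and turquoise (318,182) discs are decoys. The steel block is the one on the blue clamp's seat, at (263,267). Next I'll take close crops and measure.

```bash
cat > h.py <<'E'
import numpy as np, cv2
from scipy.spatial.transform import Rotation as R
from workcell import monitor, optics
P={n:optics.camera_params(n) for n in("scene","top")}
def K(p): return np.array([[p['fx'],0,p['cx']],[0,p['fy'],p['cy']],[0,0,1]])
def Rm(e): return R.from_euler('xyz',e).as_matrix()
def ray(n,u,v):
    p=P[n]; q=cv2.undistortPoints(np.array([[[u,v]]],float),K(p),p['dist_coeffs'])[0,0]
    d=Rm(p['rotation'])@[q[0],q[1],1]; return p['origin'],d/np.linalg.norm(d)
def plane(n,u,v,z):
    o,d=ray(n,u,v); return o+d*(z-o[2])/d[2]
def tri(a,b):
    A=np.zeros((3,3));y=np.zeros(3);rs=[ray("scene",*a),ray("top",*b)]
    for o,d in rs: M=np.eye(3)-np.outer(d,d);A+=M;y+=M@o
    x=np.linalg.solve(A,y); return x,[np.linalg.norm((np.eye(3)-np.outer(d,d))@(x-o)) for o,d in rs]
def proj(n,X):
    p=P[n];r=Rm(p['rotation']).T
    return cv2.projectPoints(np.array([X],float),cv2.Rodrigues(r)[0],-r@p['origin'],K(p),p['dist_coeffs'])[0][0,0]
E
python3 - <<'E'
from h import *
a=cv2.imread("pics/scene0.png")[215:315,225:355]; b=cv2.imread("pics/top0.png")[210:310,220:350]
c=np.hstack([cv2.resize(x,None,fx=3,fy=4.5 if 0 else 3,interpolation=cv2.INTER_CUBIC) for x in(a,b)])
cv2.imwrite("pics/c0.png",c)
im=cv2.imread("pics/top0.png"); h=cv2.cvtColor(im,cv2.COLOR_BGR2HSV)
m=cv2.inRange(h,(105,150,60),(125,255,255)); m[:200]=0;m[320:]=0
cs=max(cv2.findContours(m,0,2)[0],key=cv2.contourArea); r=cv2.minAreaRect(cv2.convexHull(cs)); bx=cv2.boxPoints(r)
print(r); W=np.array([plane("top",*q,0.016) for q in bx]); print(W.round(4), W.mean(0), np.linalg.norm(np.diff(W,axis=0),axis=1))
print("tin",plane("top",349,326,.031),"pin",plane("top",346,143,.063))
E
```

```text
((284.97393798828125, 260.11712646484375), (56.601829528808594, 94.81991577148438), 67.01129150390625)
[[0.5685 0.3366 0.016 ]
 [0.6433 0.1522 0.016 ]
 [0.5317 0.1092 0.016 ]
 [0.4596 0.2913 0.016 ]] [0.5507715 0.2223339 0.016    ] [0.19896819 0.1196592  0.19588826]
tin [0.41167547 0.09564195 0.031     ] pin [0.78619199 0.09084468 0.063     ]
```

View pics/c0.png

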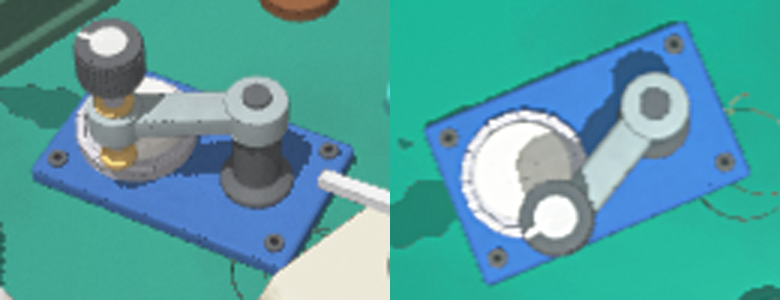

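```bash
python3 - <<'E'
from h import *
k,e=tri((261.7,229.3),(275.7,282.3)); print("knobtop tri",k,e)
for z in(.163,.167): print(z,plane("top",275.7,282.3,z),plane("scene",261.7,229.3,z))
col=plane("top",308.3,245,.104); col2=plane("scene",225+257/3,215+95/3,.106); print("col",col,col2)
yaw=np.radians(-68.1); u=np.array([np.cos(yaw),np.sin(yaw)]); c=np.array([.5508,.2223])
print("col pred",c+.05*u,"seat",c-.045*u)
s=monitor.observe(); T=Rm(s['tool_rot']); print(T.round(3))
d=k[:2]-(c+.05*u); print("arm len",np.linalg.norm(d),"angle deg",np.degrees(np.arctan2(d[1],d[0]))-111.9)
E
```

```text
knobtop tri [0.49601617 0.23495181 0.16258807] [np.float64(0.00039000939366688644), np.float64(0.0003900093936669567)]
0.163 [0.49566968 0.23515087 0.163     ] [0.4961207  0.23442953 0.163     ]
0.167 [0.4954307  0.23494391 0.167     ] [0.49397414 0.23144539 0.167     ]
col [0.56853179 0.17522576 0.104     ] [0.56871701 0.17443335 0.106     ]
col pred [0.56944939 0.17590819] seat [0.53401555 0.26405263]
[[-0.     0.257  0.966]
 [-0.001  0.966 -0.257]
 [-1.    -0.001  0.   ]]
arm len 0.09422625461888633 angle deg 29.299147960039704
```

Call:
arm_command:
  delta_pos:
    - [0,-0.5,0.48]
    - [0,-0.5,0.48]
    - [0,-0.5,0.48]
    - [0,-0.5,0.48]
    - [0,-0.5,0.48]
    - [0,-0.5,0.48]
    - [0,-0.5,0.48]
    - [0,-0.5,0.48]
    - [0,-0.5,0.48]
    - [0,-0.5,0.48]
  rotation:
    - [0,0,0]
    - [0,0,0]
    - [0,0,0]
    - [0,0,0]
    - [0,0,0]
    - [0,0,0]
    - [0,0,0]
    - [0,0,0]
    - [0,0,0]
    - [0,0,0]
  gripper: -1
  grip_force: 40

```text
clock: 1.1
position: [0.2621, 0.4149, 0.2095]
tool_rot: [-1.765, 1.564, -2.02]
force: [0.7, 0.4, -0.5]
grip_width: 0.0854
```

Call:
arm_command:
  delta_pos:
    - [0,-0.39,0.9]
    - [0,-0.39,0.9]
    - [0,-0.39,0.9]
    - [0,-0.39,0.9]
    - [0,-0.39,0.9]
    - [0,-0.39,0.9]
    - [0,-0.39,0.9]
    - [0,-0.39,0.9]
    - [0,-0.39,0.9]
    - [0,-0.3,0.9]
  rotation:
    - [0,0,0]
    - [0,0,0]
    - [0,0,0]
    - [0,0,0]
    - [0,0,0]
    - [0,0,0]
    - [0,0,0]
    - [0,0,0]
    - [0,0,0]
    - [0,0,0]

```text
clock: 2.1
position: [0.5005, 0.2271, 0.2086]
tool_rot: [-1.94, 1.561, -2.192]
force: [-0.1, -0.0, -0.1]
grip_width: 0.0853
```

```bash
python3 - <<'E'
from h import *
s=monitor.observe(); print(s['position'],s['qpos'].round(3)); print(Rm(s['tool_rot']).round(3))
E
```

```text
[0.50052828 0.22714352 0.20861876] [-0.614  0.413  0.104  1.803 -0.047  0.937  0.828]
[[-0.006  0.25   0.968]
 [-0.008  0.968 -0.25 ]
 [-1.    -0.009 -0.004]]
```

Call:
arm_command:
  delta_pos:
    - [0,0.22,-0.21]
    - [0,0,0]
    - [0,0,0]
    - [0,0,0]
    - [0,0,0]
    - [0,0,0]
    - [0,0,0]
    - [0,0,0]
    - [0,0,0]
    - [0,0,0]
  rotation:
    - [0,0,0]
    - [-1,0,0]
    - [-1,0,0]
    - [-1,0,0]
    - [-1,0,0]
    - [-1,0,0]
    - [-1,0,0]
    - [-1,0,0]
    - [-1,0,0]
    - [-1,0,0]

```text
clock: 3.1
position: [0.4952, 0.2339, 0.2058]
tool_rot: [-3.015, 1.555, -2.293]
force: [0.4, -0.7, -0.5]
grip_width: 0.0858
```

Call:
arm_command:
  delta_pos:
    - [0,0,0]
    - [0,0,0]
    - [0,0,0]
    - [0,0,0]
    - [0,0,0]
    - [0,0,0]
  rotation:
    - [-1,0,0]
    - [-1,0,0]
    - [-1,0,0]
    - [-1,0,0]
    - [-1,0,0]
    - [0,0,0]

```text
clock: 3.7
position: [0.4925, 0.2355, 0.2046]
tool_rot: [2.617, 1.553, -2.393]
force: [0.7, -0.5, 0.4]
grip_width: 0.0854
```

```bash
cat > st.py <<'E'
from h import *
s=monitor.observe(); T=Rm(s['tool_rot'])
print(s['clock'],s['position'].round(4),s['qpos'].round(3),'F',s['force'].round(1),'M',s['moment'].round(2),s['grip_width']); print(T.round(4))
def loc(d): return T.T@np.array(d)/.03
def tilt():
    c=np.cross(T[:,0],[0,0,-1]); return (T.T@c)/np.radians(6)
E
python3 - <<'E'
from st import *
p=s['position']; print(loc([.496-p[0],.235-p[1],.142-p[2]]),tilt())
E
```

```text
3.7 [0.4925 0.2355 0.2046] [-0.37   0.424 -0.25   1.795  0.128  0.957  2.169] F [ 0.7 -0.5  0.4] M [-0.02  0.01  0.  ] 0.08544065222360715
[[-0.0133 -0.956   0.293 ]
 [-0.0123  0.2931  0.956 ]
 [-0.9998  0.0091 -0.0157]]
[ 2.08355293 -0.13453761  0.05020412] [ 0.         -0.14966124 -0.08670199]
```

Call:
arm_command:
  delta_pos:
    - [0,-0.13,0.05]
    - [0.35,0,0]
    - [0.35,0,0]
    - [0.35,0,0]
    - [0.35,0,0]
    - [0.35,0,0]
    - [0.3,0,0]
    - [0,0,0]
  rotation:
    - [0,-0.15,-0.09]
    - [0,0,0]
    - [0,0,0]
    - [0,0,0]
    - [0,0,0]
    - [0,0,0]
    - [0,0,0]
    - [0,0,0]

```text
clock: 4.5
position: [0.4957, 0.2358, 0.1358]
tool_rot: [2.24, 1.57, -2.779]
force: [0.7, 0.6, 1.2]
grip_width: 0.0853
```

```bash
python3 - <<'E'
from st import *
p=s['position']; print(loc([.496-p[0],.235-p[1],.142-p[2]]),tilt())
f=optics.grab_frame("scene")[:,:,::-1]; g=optics.grab_frame("top")[:,:,::-1]
cv2.imwrite("pics/g1.png",np.hstack([cv2.resize(x,None,fx=3,fy=3,interpolation=cv2.INTER_CUBIC) for x in(f[185:315,215:345],g[180:310,220:350])]))
E
```

```text
4.5 [0.4957 0.2358 0.1358] [-0.379  0.508 -0.235  1.865  0.16   0.788  2.137] F [0.7 0.6 1.2] M [-0.05  0.01  0.05] 0.08530889986375961
[[-1.000e-03 -9.533e-01  3.019e-01]
 [-4.000e-04  3.019e-01  9.533e-01]
 [-1.000e+00  8.000e-04 -7.000e-04]]
[-0.20630162 -0.01711173 -0.02327539] [ 0.         -0.00631519 -0.00798764]
```

View pics/g1.png

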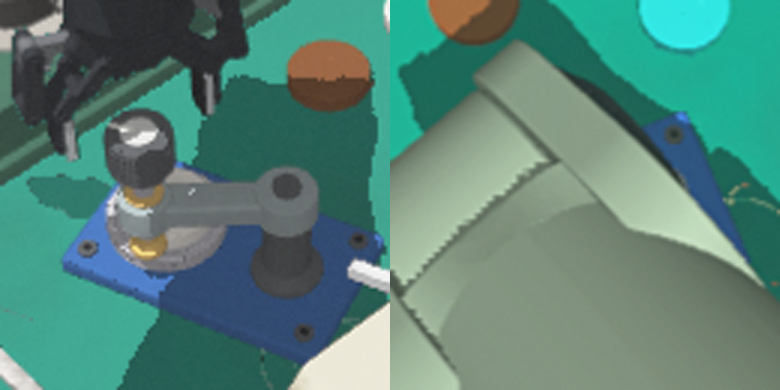

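```bash
python3 - <<'E'
from st import *
p=s['position']
for lab,dx in(("tips shut",.014),("tips open",.001),("tcp",0),("-.013",-.013),("-.03",-.03)):
    q=p+T[:,0]*dx; w=T[:,1]*.043
    print(lab,[proj("scene",x).round(1) for x in(q,q+w,q-w)])
print("knob c",proj("scene",[.496,.235,.147]),"bottom",proj("scene",[.496,.235,.131]))
E
```

```text
4.6 [0.4963 0.2361 0.1371] [-0.379  0.506 -0.235  1.864  0.159  0.79   2.137] F [1.1 0.  0. ] M [ 0.   -0.02  0.04] 0.08529246441072708
[[ 4.000e-04 -9.534e-01  3.019e-01]
 [ 4.000e-04  3.019e-01  9.534e-01]
 [-1.000e+00 -3.000e-04  5.000e-04]]
tips shut [array([262.5, 242.4]), array([242. , 249.5]), array([282.5, 235.6])]
tips open [array([262. , 238.1]), array([241.4, 245.1]), array([282.3, 231.2])]
tcp [array([262. , 237.7]), array([241.4, 244.8]), array([282.2, 230.8])]
-.013 [array([261.6, 233.3]), array([240.8, 240.3]), array([282. , 226.4])]
-.03 [array([261.1, 227.4]), array([240. , 234.4]), array([281.7, 220.4])]
knob c [261.97363362 234.72331505] bottom [262.47446899 240.16564022]
```

The picture shows the open jaws straddling the knob. The tips are at about (238,238) and (284,223) in scene pixels, with the knob centred between them at (262,235), near the knob's upper half. I'll close lightly and check.

Call:
arm_command:
  delta_pos:
    - [0,0,0]
    - [0,0,0]
    - [0,0,0]
    - [0,0,0]
    - [0,0,0]
    - [0,0,0]
    - [0,0,0]
    - [0,0,0]
  rotation:
    - [0,0,0]
    - [0,0,0]
    - [0,0,0]
    - [0,0,0]
    - [0,0,0]
    - [0,0,0]
    - [0,0,0]
    - [0,0,0]
  gripper: 1
  grip_force: 40

```text
clock: 5.4
position: [0.4969, 0.2365, 0.1388]
tool_rot: [-0.715, 1.568, 0.549]
force: [0.0, 0.2, -0.8]
grip_width: 0.0416
```

```bash
python3 - <<'E'
from st import *
f=optics.grab_frame("scene")[:,:,::-1]
cv2.imwrite("pics/g2.png",cv2.resize(f[195:285,210:320],None,fx=5,fy=5,interpolation=cv2.INTER_CUBIC))
# swing plan
c=np.array([.5692,.1756]); p=s['position'][:2]; a0=np.arctan2(*(p-c)[::-1]); print(np.degrees(a0),np.linalg.norm(p-c))
E
```

```text
5.4 [0.4969 0.2365 0.1388] [-0.379  0.503 -0.235  1.863  0.159  0.791  2.137] F [ 0.   0.2 -0.8] M [0.03 0.09 0.01] 0.041638149965295704
[[ 0.0026 -0.9533  0.3021]
 [ 0.0016  0.3021  0.9533]
 [-1.     -0.002   0.0023]]
139.87892023645017 0.09455670021273366
```

View pics/g2.png

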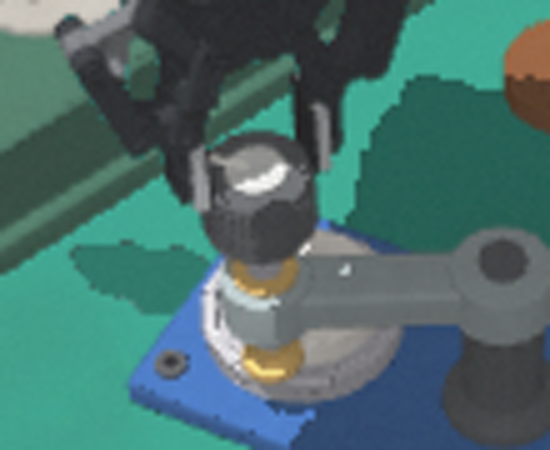

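The jaws grip the knob on its axis, with the pads at about (250,231) and (274,222) and the tips roughly half-way down the knob. I'll swing along the arc, turning the tool with the arm.

Call:
arm_command:
  delta_pos:
    - [0.01,-0.062,0.141]
    - [0.01,-0.062,0.141]
    - [0.01,-0.062,0.141]
    - [0.01,-0.062,0.141]
    - [0.01,-0.062,0.141]
    - [0.01,-0.062,0.141]
    - [0.01,-0.062,0.141]
    - [0.01,-0.062,0.141]
    - [0.01,-0.062,0.141]
  rotation:
    - [0.467,0,0]
    - [0.467,0,0]
    - [0.467,0,0]
    - [0.467,0,0]
    - [0.467,0,0]
    - [0.467,0,0]
    - [0.467,0,0]
    - [0.467,0,0]
    - [0.467,0,0]

```text
clock: 6.35
position: [0.5306, 0.2618, 0.1386]
tool_rot: [-0.431, 1.568, 0.376]
force: [-1.8, -2.0, 5.1]
grip_width: 0.0413
```

```bash
python3 - <<'E'
from st import *
c=np.array([.5692,.1756]); p=s['position'][:2]; a0=np.arctan2(*(p-c)[::-1]); print(np.degrees(a0),np.linalg.norm(p-c),np.degrees(np.arctan2(T[1,1],T[0,1])))
E
```

```text
6.35 [0.5306 0.2618 0.1386] [-0.48   0.555 -0.112  1.759  0.081  0.829  1.748] F [-1.8 -2.   5.1] M [-0.24  0.4   0.06] 0.041288806834922274
[[ 0.0029 -0.7223  0.6916]
 [ 0.0012  0.6916  0.7223]
 [-1.     -0.0013  0.0029]]
114.08589303790625 0.09446234705274668 136.2435123432189
```

Call:
arm_command:
  delta_pos:
    - [0.005,-0.04,0.09]
    - [0.005,-0.04,0.09]
    - [0.005,-0.04,0.09]
    - [0.005,-0.04,0.09]
  rotation:
    - [0.28,0,0]
    - [0.2,0,0]
    - [0,0,0]
    - [0,0,0]

```text
clock: 6.75
position: [0.5403, 0.2664, 0.1383]
tool_rot: [1.923, 1.57, 2.676]
force: [-12.7, -2.8, 11.5]
grip_width: 0.0418
```

```bash
python3 - <<'E'
from st import *
c=np.array([.5692,.1756]); p=s['position'][:2]; a0=np.arctan2(*(p-c)[::-1]); print(np.degrees(a0),np.linalg.norm(p-c),np.degrees(np.arctan2(T[1,1],T[0,1])))
E
```

```text
6.75 [0.5403 0.2664 0.1383] [-0.488  0.572 -0.097  1.727  0.069  0.846  1.708] F [-12.7  -2.8  11.5] M [-0.27  3.2  -0.14] 0.04184391868288387
[[-8.000e-04 -6.844e-01  7.291e-01]
 [ 4.000e-04  7.291e-01  6.844e-01]
 [-1.000e+00  8.000e-04 -3.000e-04]]
107.64328701189115 0.09524840860556057 133.1878144637437
```

Call:
arm_command:
  delta_pos:
    - [0,0,0]
    - [0,0,0]
    - [0,0,0]
    - [0,0,0]
    - [0,0,0]
  rotation:
    - [0,0,0]
    - [0,0,0]
    - [0,0,0]
    - [0,0,0]
    - [0,0,0]
  gripper: -1

```text
clock: 7.25
position: [0.5407, 0.2664, 0.1378]
tool_rot: [1.587, 1.57, 2.342]
force: [0.2, -0.8, 0.0]
grip_width: 0.0854
```

```bash
python3 - <<'E'
from st import *
f=optics.grab_frame("scene")[:,:,::-1]
cv2.imwrite("pics/g3.png",cv2.resize(f[185:285,220:350],None,fx=5,fy=5,interpolation=cv2.INTER_CUBIC))
print("home top",proj("scene",[.534,.264,.163]),"col",proj("scene",[.5692,.1756,.104]))
E
```

```text
7.25 [0.5407 0.2664 0.1378] [-0.488  0.573 -0.098  1.727  0.07   0.845  1.709] F [ 0.2 -0.8  0. ] M [ 0.05 -0.    0.02] 0.08542697882486999
[[-5.000e-04 -6.850e-01  7.285e-01]
 [ 6.000e-04  7.285e-01  6.850e-01]
 [-1.000e+00  8.000e-04 -0.000e+00]]
home top [266.95961976 211.54709831] col [310.45241992 246.87034728]
```

View pics/g3.png

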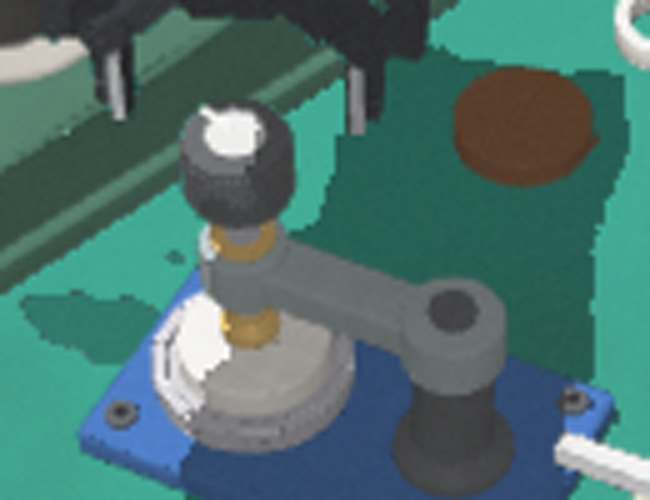

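The knob top is now at (267,212), and home predicts (267,211.5). So the arm is at its stop, with the pad over the block. The open jaws are clear. Next: recentre, lower a little and wind the wrist back before screwing.

Call:
arm_command:
  delta_pos:
    - [0,0.095,-0.217]
    - [0,0,0]
    - [0,0,0]
    - [0,0,0]
    - [0,0,0]
    - [0,0,0]
    - [0,0,0]
    - [0,0,0]
  rotation:
    - [0,0,0]
    - [-1,0,0]
    - [-1,0,0]
    - [-1,0,0]
    - [-1,0,0]
    - [-1,0,0]
    - [-1,0,0]
    - [0,0,0]

```text
clock: 8.1
position: [0.5304, 0.2628, 0.138]
tool_rot: [2.147, 1.57, -2.728]
force: [-0.6, 0.0, -0.6]
grip_width: 0.0857
```

```bash
python3 - <<'E'
from st import *
p=s['position']; print(loc([.534-p[0],.264-p[1],.132-p[2]]),tilt())
E
```

```text
8.1 [0.5304 0.2628 0.138 ] [-0.372  0.567 -0.268  1.749  0.19   0.851  2.253] F [-0.6  0.  -0.6] M [-0.09 -0.   -0.03] 0.08569423575081808
[[-6.000e-04 -9.868e-01  1.619e-01]
 [-3.000e-04  1.619e-01  9.868e-01]
 [-1.000e+00  6.000e-04 -4.000e-04]]
[ 0.20035234 -0.11129549  0.06007782] [ 0.         -0.00367052 -0.00564551]
```

Call:
arm_command:
  delta_pos:
    - [0.2,-0.11,0.06]
    - [0,0,0]
  rotation:
    - [0,0,0]
    - [0,0,0]

```text
clock: 8.3
position: [0.5339, 0.2638, 0.1316]
tool_rot: [2.237, 1.57, -2.644]
force: [0.8, -0.5, 0.1]
grip_width: 0.0854
```

Call:
arm_command:
  delta_pos:
    - [0,0,0]
    - [0,0,0]
    - [0,0,0]
    - [0,0,0]
    - [0,0,0]
    - [0,0,0]
    - [0,0,0]
  rotation:
    - [0,0,0]
    - [0,0,0]
    - [0,0,0]
    - [0,0,0]
    - [0,0,0]
    - [0,0,0]
    - [0,0,0]
  gripper: 1
  grip_force: 40

```text
clock: 9.0
position: [0.5338, 0.264, 0.1316]
tool_rot: [2.859, 1.57, -2.026]
force: [0.4, -0.5, 0.2]
grip_width: 0.0425
```

```bash
python3 - <<'E'
from st import *
E
```

```text
9.0 [0.5338 0.264  0.1316] [-0.376  0.58  -0.262  1.744  0.192  0.843  2.243] F [ 0.4 -0.5  0.2] M [-0.02 -0.02 -0.02] 0.04251503340452692
[[-3.000e-04 -9.851e-01  1.717e-01]
 [-7.000e-04  1.717e-01  9.851e-01]
 [-1.000e+00  2.000e-04 -7.000e-04]]
```

Call:
arm_command:
  delta_pos:
    - [0.007,0,0]
    - [0.007,0,0]
    - [0.007,0,0]
    - [0.007,0,0]
    - [0.007,0,0]
    - [0.007,0,0]
    - [0.007,0,0]
    - [0.007,0,0]
    - [0.007,0,0]
    - [0.007,0,0]
  rotation:
    - [1,0,0]
    - [1,0,0]
    - [1,0,0]
    - [1,0,0]
    - [1,0,0]
    - [1,0,0]
    - [1,0,0]
    - [1,0,0]
    - [1,0,0]
    - [1,0,0]

```text
clock: 10.0
position: [0.5349, 0.2632, 0.1295]
tool_rot: [-0.696, 1.569, -0.385]
force: [0.0, 0.1, 0.2]
grip_width: 0.0424
```

```bash
python3 - <<'E'
from st import *
p=s['position']; print(loc([.534-p[0],.264-p[1],.132-p[2]]),tilt(),np.degrees(np.arctan2(T[1,1],T[0,1])))
E
```

```text
10.0 [0.5349 0.2632 0.1295] [-0.573  0.574  0.022  1.757 -0.015  0.81   1.337] F [0.  0.1 0.2] M [-0.27 -0.14  0.11] 0.04244379225669475
[[ 1.400e-03 -3.056e-01  9.521e-01]
 [-6.000e-04  9.521e-01  3.056e-01]
 [-1.000e+00 -1.000e-03  1.200e-03]]
[-0.08419012  0.03570174 -0.02092842] [0.         0.01114088 0.00929973] 107.79612806969828
```

Call:
arm_command:
  delta_pos:
    - [0.007,0,0]
    - [0.007,0,0]
    - [0.007,0,0]
    - [0.007,0,0]
    - [0.007,0,0]
    - [0.007,0,0]
    - [0.007,0,0]
    - [0.007,0,0]
    - [0.007,0,0]
    - [0.007,0,0]
  rotation:
    - [1,0,0]
    - [1,0,0]
    - [1,0,0]
    - [1,0,0]
    - [1,0,0]
    - [1,0,0]
    - [1,0,0]
    - [1,0,0]
    - [1,0,0]
    - [1,0,0]

```text
clock: 11.0
position: [0.5349, 0.2617, 0.1273]
tool_rot: [-0.304, 1.568, -1.086]
force: [-1.0, -1.1, 1.3]
grip_width: 0.042
```

```bash
python3 - <<'E'
from st import *
print(tilt(),np.degrees(np.arctan2(T[1,1],T[0,1])))
E
```

```text
11.0 [0.5349 0.2617 0.1273] [-0.773  0.601  0.315  1.77  -0.241  0.809  0.447] F [-1.  -1.1  1.3] M [-0.33  0.27  0.07] 0.041985150135507916
[[ 1.200e-03  7.043e-01  7.099e-01]
 [-2.400e-03  7.099e-01 -7.043e-01]
 [-1.000e+00 -8.000e-04  2.500e-03]]
[0.         0.0242094  0.00760669] 45.22979880425742
```

Call:
arm_command:
  delta_pos:
    - [0.007,0.03,-0.05]
    - [0.007,0,0]
    - [0.007,0,0]
    - [0.007,0,0]
    - [0.007,0,0]
    - [0.007,0,0]
    - [0.007,0,0]
    - [0.007,0,0]
  rotation:
    - [1,0,0]
    - [1,0,0]
    - [1,0,0]
    - [1,0,0]
    - [1,0,0]
    - [1,0,0]
    - [1,0,0]
    - [1,0,0]

```text
clock: 11.8
position: [0.5343, 0.2614, 0.1255]
tool_rot: [0.18, 1.566, -1.475]
force: [-0.9, -0.6, 2.5]
grip_width: 0.0425
```

```bash
python3 - <<'E'
from st import *
p=s['position']; print(loc([.534-p[0],.264-p[1],.132-p[2]]),tilt(),np.degrees(np.arctan2(T[1,1],T[0,1])))
E
```

```text
11.8 [0.5343 0.2614 0.1255] [-0.927  0.651  0.553  1.78  -0.436  0.837 -0.253] F [-0.9 -0.6  2.5] M [-0.18  0.26  0.07] 0.042510134893033284
[[ 5.000e-04  9.964e-01 -8.450e-02]
 [-4.800e-03 -8.450e-02 -9.964e-01]
 [-1.000e+00  9.000e-04  4.800e-03]]
[-0.21608575 -0.01575435 -0.08463781] [ 0.          0.04572577 -0.00834273] -4.8486102169514025
```

Call:
arm_command:
  delta_pos:
    - [0.007,-0.01,-0.05]
    - [0.007,0,0]
    - [0.007,0,0]
    - [0.007,0,0]
    - [0.007,0,0]
    - [0.007,0,0]
  rotation:
    - [1,0.05,0]
    - [1,0,0]
    - [1,0,0]
    - [1,0,0]
    - [1,0,0]
    - [1,0,0]

```text
clock: 12.4
position: [0.5336, 0.2617, 0.1242]
tool_rot: [1.013, 1.57, -1.297]
force: [-1.6, -1.4, 1.7]
grip_width: 0.0423
```

```bash
python3 - <<'E'
from st import *
p=s['position']; print(loc([.534-p[0],.264-p[1],.132-p[2]]),tilt(),np.degrees(np.arctan2(T[1,1],T[0,1])))
E
```

```text
12.4 [0.5336 0.2617 0.1242] [-1.029  0.707  0.724  1.788 -0.592  0.877 -0.77 ] F [-1.6 -1.4  1.7] M [-0.22  0.22  0.06] 0.042276157191393826
[[ 3.000e-04  7.388e-01 -6.740e-01]
 [-1.000e-03 -6.740e-01 -7.388e-01]
 [-1.000e+00  8.000e-04  5.000e-04]]
[-0.25854687 -0.04067167 -0.06408264] [ 0.          0.00506173 -0.00811587] -42.372907825674794
```

Call:
arm_command:
  delta_pos:
    - [0.007,-0.02,-0.04]
    - [0.007,0,0]
    - [0.007,0,0]
    - [0.007,0,0]
    - [0.007,0,0]
    - [0.007,0,0]
  rotation:
    - [1,0,0]
    - [1,0,0]
    - [1,0,0]
    - [1,0,0]
    - [1,0,0]
    - [1,0,0]

```text
clock: 13.0
position: [0.5335, 0.2624, 0.1236]
tool_rot: [0.926, 1.569, -2.039]
force: [-2.2, -2.4, 4.0]
grip_width: 0.042
```

```bash
python3 - <<'E'
from st import *
p=s['position']; print(loc([.534-p[0],.264-p[1],.132-p[2]]),tilt(),np.degrees(np.arctan2(T[1,1],T[0,1])))
E
```

```text
13.0 [0.5335 0.2624 0.1236] [-1.117  0.782  0.892  1.791 -0.742  0.944 -1.295] F [-2.2 -2.4  4. ] M [-0.43  0.45  0.12] 0.04195452967645405
[[-8.000e-04  1.760e-01 -9.844e-01]
 [-1.500e-03 -9.844e-01 -1.760e-01]
 [-1.000e+00  1.400e-03  1.000e-03]]
[-0.28170105 -0.04958866 -0.02672936] [ 0.          0.00981469 -0.01305137] -79.86044385663675
```

Call:
arm_command:
  delta_pos:
    - [0.007,-0.02,0]
    - [0.007,0,0]
    - [0.007,0,0]
    - [0.007,0,0]
  rotation:
    - [1,0,0]
    - [1,0,0]
    - [1,0,0]
    - [1,0,0]

```text
clock: 13.4
position: [0.5332, 0.2628, 0.1235]
tool_rot: [1.253, 1.569, -2.147]
force: [-1.8, -1.0, 5.0]
grip_width: 0.0421
```

```bash
python3 - <<'E'
from st import *
print(tilt(),np.degrees(np.arctan2(T[1,1],T[0,1])))
f=optics.grab_frame("scene")[:,:,::-1]
cv2.imwrite("pics/g4.png",cv2.resize(f[185:285,220:350],None,fx=5,fy=5,interpolation=cv2.INTER_CUBIC))
E
```

```text
13.4 [0.5332 0.2628 0.1235] [-1.165  0.84   0.997  1.793 -0.836  0.999 -1.652] F [-1.8 -1.   5. ] M [-0.36  0.37  0.21] 0.04212778348047255
[[-1.000e-03 -2.556e-01 -9.668e-01]
 [-1.500e-03 -9.668e-01  2.556e-01]
 [-1.000e+00  1.700e-03  6.000e-04]]
[ 0.          0.00548312 -0.01664596] -104.80792325276433
```

View pics/g4.png

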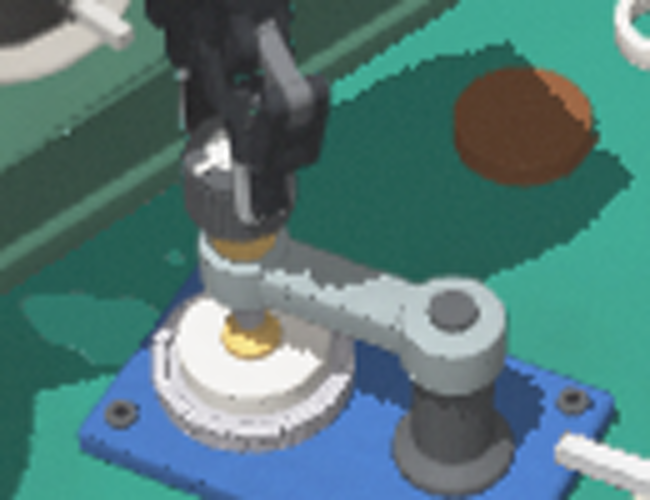

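The knob has come well down and the pad, at about (270,253), is on the block or nearly so. The arm is still at its stop, and the moment has risen to 0.21 N m. I'll tighten further with a firmer grip.

Call:
arm_command:
  delta_pos:
    - [0.005,0,0]
    - [0.005,0,0]
    - [0.005,0,0]
  rotation:
    - [1,0,0]
    - [1,0,0]
    - [1,0,0]
  grip_force: 70

```text
clock: 13.75
position: [0.5331, 0.2632, 0.1237]
tool_rot: [1.246, 1.569, -2.485]
force: [-1.7, -1.1, 2.0]
grip_width: 0.041
```

```bash
python3 - <<'E'
from st import *
print(tilt(),np.degrees(np.arctan2(T[1,1],T[0,1])))
E
```

```text
13.75 [0.5331 0.2632 0.1237] [-1.195  0.886  1.072  1.794 -0.903  1.046 -1.927] F [-1.7 -1.1  2. ] M [-0.32  0.31  0.4 ] 0.040981926896738165
[[-1.200e-03 -5.553e-01 -8.317e-01]
 [-9.000e-04 -8.317e-01  5.553e-01]
 [-1.000e+00  1.400e-03  5.000e-04]]
[ 0.          0.00466219 -0.01383617] -123.72990424448001
```

Call:
arm_command:
  delta_pos:
    - [0,0,0]
    - [0,0,0]
    - [0,0,0]
  rotation:
    - [1,0,0]
    - [0.8,0,0]
    - [0.6,0,0]

```text
clock: 14.05
position: [0.5331, 0.2637, 0.1236]
tool_rot: [1.516, 1.569, -2.476]
force: [0.5, -1.4, 2.7]
grip_width: 0.0414
```

```bash
python3 - <<'E'
from st import *
print(tilt(),np.degrees(np.arctan2(T[1,1],T[0,1])))
E
```

```text
14.05 [0.5331 0.2637 0.1236] [-1.215  0.924  1.128  1.795 -0.952  1.086 -2.15 ] F [ 0.5 -1.4  2.7] M [-0.2   0.07  0.36] 0.041407181816373456
[[-1.300e-03 -7.516e-01 -6.597e-01]
 [-1.000e-03 -6.597e-01  7.516e-01]
 [-1.000e+00  1.700e-03  1.000e-04]]
[ 0.          0.0008758  -0.01604755] -138.72507778345732
```

Call:
arm_command:
  delta_pos:
    - [0,0,0]
    - [0,0,0]
    - [0,0,0]
    - [0,0,0]
  rotation:
    - [0,0,0]
    - [0,0,0]
    - [0,0,0]
    - [0,0,0]
  gripper: -1

```text
clock: 14.45
position: [0.5328, 0.2641, 0.1231]
tool_rot: [1.373, 1.568, -2.615]
force: [0.5, 0.6, -0.1]
grip_width: 0.0855
```

Call:
arm_command:
  delta_pos:
    - [0,0,0]
    - [0,0,0]
    - [0,0,0]
    - [0,0,0]
    - [0,0,0]
    - [0,0,0]
    - [0,0,0]
    - [0,0,0]
    - [0,0,0]
    - [0,0,0]
  rotation:
    - [-1,0,0]
    - [-1,0,0]
    - [-1,0,0]
    - [-1,0,0]
    - [-1,0,0]
    - [-1,0,0]
    - [-1,0,0]
    - [-1,0,0]
    - [-1,0,0]
    - [-1,0,0]

```text
clock: 15.45
position: [0.5331, 0.2644, 0.1239]
tool_rot: [-0.919, 1.57, 2.472]
force: [0.9, -0.6, 0.7]
grip_width: 0.0853
```

```bash
python3 - <<'E'
from st import *
p=s['position']; print(loc([.534-p[0],.264-p[1],.124-p[2]]),tilt(),np.degrees(np.arctan2(T[1,1],T[0,1])))
f=optics.grab_frame("scene")[:,:,::-1]
cv2.imwrite("pics/g5.png",cv2.resize(f[185:285,220:350],None,fx=5,fy=5,interpolation=cv2.INTER_CUBIC))
for z in(.155,.157,.159,.163): print(z,proj("scene",[.534,.264,z]))
E
```

```text
15.45 [0.5331 0.2644 0.1239] [-1.112  0.774  0.877  1.79  -0.731  0.938 -1.235] F [ 0.9 -0.6  0.7] M [-0.01 -0.02 -0.02] 0.0852631889755435
[[-7.000e-04  2.469e-01 -9.691e-01]
 [ 6.000e-04 -9.691e-01 -2.469e-01]
 [-1.000e+00 -7.000e-04  6.000e-04]]
[-0.00268024  0.02132154 -0.02678342] [0.         0.0054331  0.00711514] -75.70852787447643
0.155 [267.18408398 214.35503108]
0.157 [267.12819103 213.6556711 ]
0.159 [267.07214976 212.95456695]
0.163 [266.95961976 211.54709831]
```

View pics/g5.png

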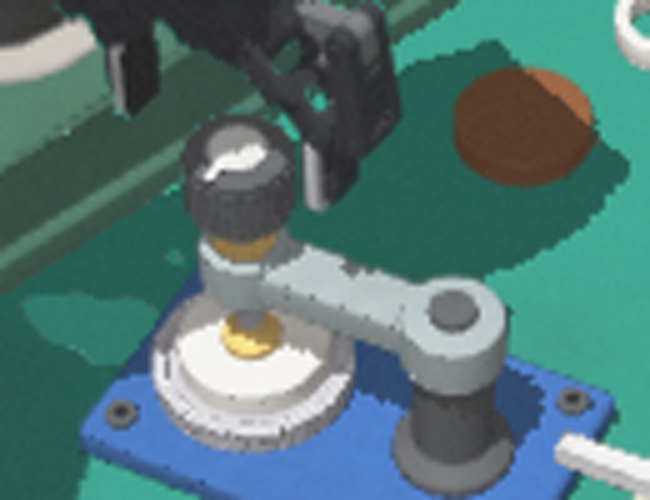

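The knob top has dropped about 3 px (8–9 mm), and the white line now points to about (261,220). The arm is still home and the block is on its seat. I'll regrasp harder and check for tightness.

Call:
arm_command:
  delta_pos:
    - [0,0.02,-0.03]
    - [0,0,0]
    - [0,0,0]
    - [0,0,0]
    - [0,0,0]
    - [0,0,0]
    - [0,0,0]
  rotation:
    - [0,0,0]
    - [0,0,0]
    - [0,0,0]
    - [0,0,0]
    - [0,0,0]
    - [0,0,0]
    - [0,0,0]
  gripper: 1
  grip_force: 110

```text
clock: 16.2
position: [0.535, 0.2637, 0.1254]
tool_rot: [-2.29, 1.569, 1.097]
force: [-1.5, -0.8, 3.5]
grip_width: 0.04
```

Call:
arm_command:
  delta_pos:
    - [0,0,0]
    - [0,0,0]
    - [0,0,0]
  rotation:
    - [0.7,0,0]
    - [0.7,0,0]
    - [0.7,0,0]

```text
clock: 16.5
position: [0.535, 0.2635, 0.1253]
tool_rot: [-2.12, 1.569, 1.04]
force: [-0.2, -1.4, 1.7]
grip_width: 0.04
```

```bash
python3 - <<'E'
from st import *
print(tilt(),np.degrees(np.arctan2(T[1,1],T[0,1])))
E
```

```text
16.5 [0.535  0.2635 0.1253] [-1.136  0.803  0.935  1.789 -0.781  0.967 -1.422] F [-0.2 -1.4  1.7] M [-0.15  0.12  0.27] 0.04003538493413935
[[ 8.000e-04  1.840e-02 -9.998e-01]
 [ 1.400e-03 -9.998e-01 -1.840e-02]
 [-1.000e+00 -1.400e-03 -9.000e-04]]
[ 0.         -0.00823196  0.01346467] -88.94354390292287
```

Call:
arm_command:
  delta_pos:
    - [0,0,0]
    - [0,0,0]
    - [0,0,0]
    - [0,0,0]
  rotation:
    - [1,0,0]
    - [1,0,0]
    - [1,0,0]
    - [1,0,0]

```text
clock: 16.9
position: [0.5353, 0.2631, 0.1253]
tool_rot: [-2.415, 1.569, 0.309]
force: [-0.5, -0.7, 1.4]
grip_width: 0.0405
```

```bash
python3 - <<'E'
from st import *
print(tilt(),np.degrees(np.arctan2(T[1,1],T[0,1])))
E
```

```text
16.9 [0.5353 0.2631 0.1253] [-1.18   0.862  1.038  1.791 -0.872  1.025 -1.782] F [-0.5 -0.7  1.4] M [-0.34  0.09  0.32] 0.04048252914089096
[[ 1.600e-03 -4.059e-01 -9.139e-01]
 [ 5.000e-04 -9.139e-01  4.059e-01]
 [-1.000e+00 -1.100e-03 -1.200e-03]]
[ 0.         -0.01179225  0.01047751] -113.94489371827729
```

Call:
arm_command:
  delta_pos:
    - [0,0,0]
    - [0,0,0]
    - [0,0,0]
    - [0,0,0]
  rotation:
    - [0,0,0]
    - [0,0,0]
    - [0,0,0]
    - [0,0,0]
  gripper: -1

```text
clock: 17.3
position: [0.5352, 0.2633, 0.1246]
tool_rot: [3.111, 1.569, -0.444]
force: [0.0, 0.5, 0.4]
grip_width: 0.0856
```

Call:
arm_command:
  delta_pos:
    - [0,0,0]
    - [0,0,0]
    - [0,0,0]
    - [0,0,0]
    - [0,0,0]
    - [0,0,0]
    - [0,0,0]
    - [0,0,0]
    - [0,0,0]
    - [0,0,0]
  rotation:
    - [-1,0,0]
    - [-1,0,0]
    - [-1,0,0]
    - [-1,0,0]
    - [-1,0,0]
    - [-1,0,0]
    - [-1,0,0]
    - [-1,0,0]
    - [-1,0,0]
    - [-1,0,0]

```text
clock: 18.3
position: [0.5362, 0.2638, 0.1263]
tool_rot: [2.95, 1.566, 0.495]
force: [-0.5, 0.4, 0.2]
grip_width: 0.0856
```

```bash
python3 - <<'E'
from st import *
p=s['position']; print(loc([.534-p[0],.264-p[1],.122-p[2]]),tilt(),np.degrees(np.arctan2(T[1,1],T[0,1])))
f=optics.grab_frame("scene")[:,:,::-1]
cv2.imwrite("pics/g6f.png",f)
a=cv2.imread("pics/g5.png")[:,:340]; b=cv2.resize(f[185:285,220:350],None,fx=5,fy=5,interpolation=cv2.INTER_CUBIC)[:,:430]
cv2.imwrite("pics/g6.png",np.hstack([a,b]))
E
```

```text
18.3 [0.5362 0.2638 0.1263] [-1.053  0.723  0.77   1.784 -0.633  0.893 -0.881] F [-0.5  0.4  0.2] M [0.01 0.01 0.03] 0.08560286727840456
[[ 0.0046  0.634  -0.7733]
 [ 0.0025 -0.7733 -0.634 ]
 [-1.      0.001  -0.0051]]
[ 0.14370598 -0.05259927  0.05309726] [ 0.         -0.04885305 -0.00946977] -50.65433901468506
```

View pics/g6.png

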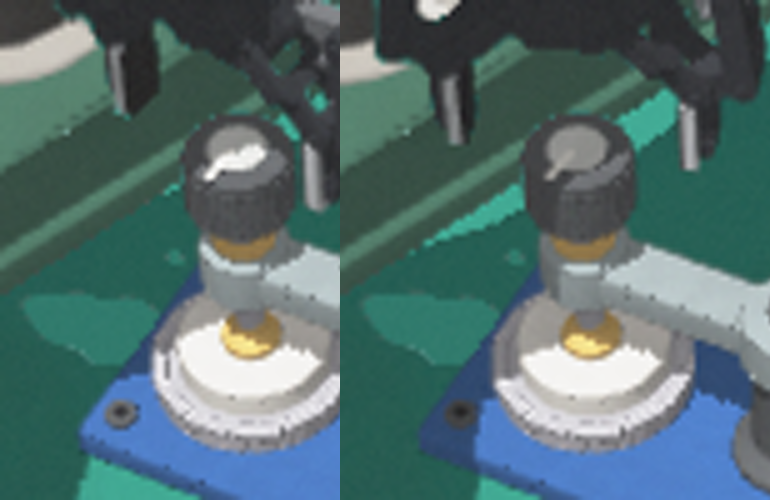

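The white line is in the same place before and after, at (205,178) and (548,178) in the two crops. So the last 0.66 rad were slip on a knob that had already stopped. I'll work out how far the knob actually turned.

```bash
python3 - <<'E'
from h import *
def ang(c,t,z):
    a=plane("scene",220+c[0]/5,185+c[1]/5,z);b=plane("scene",220+t[0]/5,185+t[1]/5,z); d=b-a; print(a.round(4),b.round(4),np.hypot(*d[:2]));return np.degrees(np.arctan2(d[1],d[0]))
a=ang((234,133),(203,109),.163); b=ang((238,150),(206,178),.157); c=ang((237,150),(207,178),.157)
for x in (b,c): print(a,x,"cw turn",(a-x)%360, np.radians((a-x)%360))
E
```

```text
[0.5337 0.2641 0.163 ] [0.5331 0.2826 0.163 ] 0.01849568040528458
[0.5323 0.2605 0.157 ] [0.5133 0.2574 0.157 ] 0.019237098249762892
[0.532  0.2608 0.157 ] [0.5136 0.2571 0.157 ] 0.01876370274782218
91.72981098712708 -170.53583024465988 cw turn 262.26564123178696 4.57739895434888
91.72981098712708 -168.64223977758996 cw turn 260.3720507647171 4.544349566014133
```

Call:
arm_command:
  delta_pos:
    - [0.14,-0.03,0.04]
    - [0.02,0,0]
    - [0,0,0]
  rotation:
    - [0,-0.05,-0.01]
    - [0,0,0]
    - [0,0,0]

```text
clock: 18.65
position: [0.5349, 0.2636, 0.1216]
tool_rot: [-2.353, 1.57, 1.476]
force: [-0.4, 0.4, -0.4]
grip_width: 0.0857
```

Call:
arm_command:
  delta_pos:
    - [0,0,0]
    - [0,0,0]
    - [0,0,0]
    - [0,0,0]
    - [0,0,0]
    - [0,0,0]
    - [0,0,0]
    - [0,0,0]
  rotation:
    - [0,0,0]
    - [0,0,0]
    - [0,0,0]
    - [0,0,0]
    - [0,0,0]
    - [0,0,0]
    - [0,0,0]
    - [0,0,0]
  gripper: 1
  grip_force: 120

```text
clock: 19.45
position: [0.5351, 0.2637, 0.1223]
tool_rot: [-2.808, 1.57, 1.018]
force: [-0.0, -0.3, 2.8]
grip_width: 0.0398
```

Call:
arm_command:
  delta_pos:
    - [0,0,0]
    - [0,0,0]
  rotation:
    - [1,0,0]
    - [1,0,0]

```text
clock: 19.65
position: [0.5352, 0.2634, 0.1223]
tool_rot: [-2.594, 1.57, 1.019]
force: [0.8, -0.9, -2.1]
grip_width: 0.0402
```

```bash
python3 - <<'E'
from st import *
print(tilt(),np.degrees(np.arctan2(T[1,1],T[0,1])))
E
```

```text
19.65 [0.5352 0.2634 0.1223] [-1.08   0.752  0.821  1.787 -0.685  0.912 -1.051] F [ 0.8 -0.9 -2.1] M [-0.34 -0.04  0.29] 0.04016291335346783
[[ 6.00e-04  4.54e-01 -8.91e-01]
 [ 1.00e-03 -8.91e-01 -4.54e-01]
 [-1.00e+00 -6.00e-04 -1.00e-03]]
[ 0.         -0.00968141  0.00590757] -63.00109055777513
```

Call:
arm_command:
  delta_pos:
    - [0,0,0]
    - [0,0,0]
    - [0,0,0]
    - [0,0,0]
  rotation:
    - [1,0,0]
    - [1,0,0]
    - [1,0,0]
    - [1,0,0]

```text
clock: 20.05
position: [0.5355, 0.263, 0.1222]
tool_rot: [3.118, 1.569, 0.012]
force: [-0.9, -1.6, 0.0]
grip_width: 0.04
```

```bash
python3 - <<'E'
from st import *
print(tilt(),np.degrees(np.arctan2(T[1,1],T[0,1])))
f=optics.grab_frame("scene")[:,:,::-1]; cv2.imwrite("pics/g7f.png",f)
E
```

```text
20.05 [0.5355 0.263  0.1222] [-1.133  0.806  0.93   1.79  -0.782  0.961 -1.403] F [-0.9 -1.6  0. ] M [-0.49  0.14  0.38] 0.039952045312422316
[[ 0.0014  0.0356 -0.9994]
 [ 0.     -0.9994 -0.0356]
 [-1.      0.     -0.0014]]
[ 0.         -0.01295265 -0.00030723] -87.96179268981938
```

Call:
arm_command:
  delta_pos:
    - [0,0,0]
  rotation:
    - [1,0,0]

```text
clock: 20.2
position: [0.5356, 0.2629, 0.1222]
tool_rot: [2.951, 1.569, -0.266]
force: [-1.1, -2.1, -0.1]
grip_width: 0.0399
```

```bash
python3 - <<'E'
from st import *
E
```

```text
20.2 [0.5356 0.2629 0.1222] [-1.145  0.821  0.957  1.79  -0.806  0.975 -1.494] F [-1.1 -2.1 -0.1] M [-0.72  0.18  0.34] 0.039906993610692415
[[ 1.500e-03 -7.490e-02 -9.972e-01]
 [-4.000e-04 -9.972e-01  7.490e-02]
 [-1.000e+00  3.000e-04 -1.500e-03]]
```

Call:
arm_command:
  delta_pos:
    - [0,0,0]
    - [0,0,0]
    - [0,0,0]
    - [0,0,0]
    - [0,0,0]
  rotation:
    - [0,0,0]
    - [0,0,0]
    - [0,0,0]
    - [0,0,0]
    - [0,0,0]
  gripper: -1

```text
clock: 20.7
position: [0.5358, 0.2632, 0.122]
tool_rot: [2.959, 1.569, -0.247]
force: [0.3, 0.7, -0.5]
grip_width: 0.0851
```

Call:
arm_command:
  delta_pos:
    - [-0.5,0,0]
    - [-0.7,0,0]
    - [-0.7,0,0]
    - [-0.7,0,0]
    - [-0.3,0,0.7]
    - [0,0,0.9]
    - [0,0,0.9]
    - [0,0,0.9]
    - [0,0,0.9]
    - [0,0,0]
  rotation:
    - [0,0,0]
    - [0,0,0]
    - [0,0,0]
    - [0,0,0]
    - [0,0,0]
    - [0,0,0]
    - [0,0,0]
    - [0,0,0]
    - [0,0,0]
    - [0,0,0]

```text
clock: 21.7
position: [0.4043, 0.2691, 0.2211]
tool_rot: [-2.392, 1.565, 0.686]
force: [0.6, 0.6, 0.9]
grip_width: 0.085
```

```bash
python3 - <<'E'
from st import *
f=optics.grab_frame("scene")[:,:,::-1].copy(); g=optics.grab_frame("top")[:,:,::-1].copy(); cv2.imwrite("pics/g8f.png",f); cv2.imwrite("pics/t8f.png",g)
cv2.imwrite("pics/g8.png",np.hstack([cv2.resize(f[185:285,220:300],None,fx=5,fy=5,interpolation=cv2.INTER_CUBIC),cv2.resize(g[130:350,220:380],(364,500))]))
E
```

```text
21.7 [0.4043 0.2691 0.2211] [-1.539  0.571  1.205  1.987 -0.635  1.023 -1.667] F [0.6 0.6 0.9] M [-0.02 -0.1   0.04] 0.08500258999241614
[[ 0.0048 -0.064  -0.9979]
 [ 0.0039 -0.9979  0.064 ]
 [-1.     -0.0042 -0.0045]]
```

View pics/g8.png

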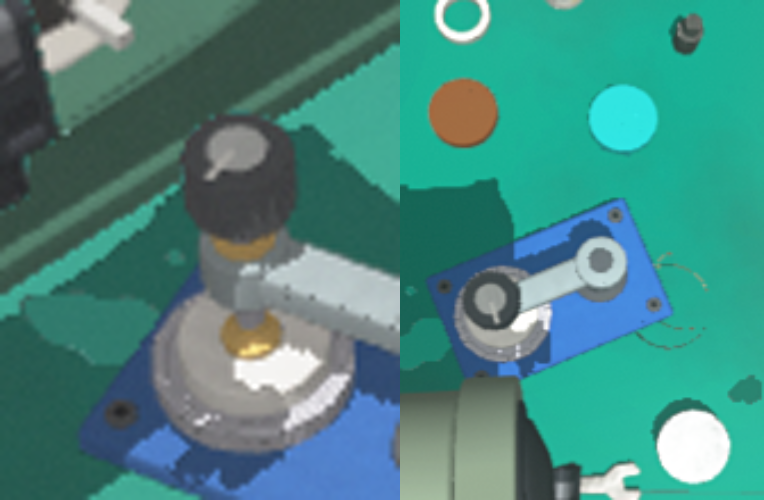

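The final view shows the white line unmoved at (261,221) in the scene image. The knob is therefore holding against about 0.35 N m, the pad sits on the block, and the arm is along the base. The tin (349,326) and pin (347,144) in the top view are where they started. The gripper is clear, so I'm handing in.

```bash
python3 -c "
from workcell import bot; print(bot.job_done())"
```

```text
the job is handed in; nothing more can be done
None
```

I swung the clamp arm about 28° clockwise to its stop, screwed the knob down until the pad was tight on the block, let go and backed off. The job was handed in at about 22 s; no verdict was reported.

- **Arm at its stop:** it met the stop with about 13 N of resistance. With the gripper open, the knob top sat within about 0.5 px of the predicted home position.
- **Knob tight:** by its white line, the knob turned about 4.56 rad (roughly 9 mm down). After that it stayed put while the gripper slipped round it twice at a measured 0.27–0.38 N m, against the 0.3 N m asked for. Regripping harder (110–120 N) gave no more torque.
- **Block and bystanders:** in the last pictures the block is on its seat with the pad on it. The tin and pin appear where they started, and the robot is touching nothing.

**Disagreements:**
- **Fingertip height:** in the pictures the fingertips looked about 20 mm higher than the stated geometry, so I set the grip height from the pictures.
- **Grip width:** it read 40–42 mm on the 44 mm knob.
- **Knob height:** the first measurement suggested a gap of about 6 mm between pad and block, but the knob's turn gave about 9 mm. Both are within the stated 6–10 mm.

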